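# Pack the glue-up kit: nest the mixing cups in the tray and add the tape

## Robot

A 6-joint arm with a two-finger parallel gripper is mounted at the origin on the work surface. World frame = base frame: x ahead of the robot, y to its left, z up, the work surface at z = 0. Lengths are in mm, angles in rad, forces in N, time in s.
With the tool pointing down it reaches from about 275 to 750 mm from the base axis. Payload 10.2 kg.
Tool frame: the origin (TCP) lies between the finger pads; the fingertips stand 8 mm ahead of it and the grasp point (between the pads) lies 11 mm behind it; z points along the fingers, y is the line along which they close (so a half turn about z gives the same grasp; the last joint's range is limited). The gripper opens to 85 mm and grips with 20 to 120 N. Pads are 22 mm wide; open, the fingers measure 114 mm over their backs; the gripper's body (76 mm by 85 mm) begins 54 mm behind the grasp point. The pads swing forward as they close: fully open they stand 13 mm farther back than shut.
Start: joints at [1.118, 0.313, 1.498, -0, 1.331, -0.223], TCP at [119.599, 511.202, 239.294] pointing down, gripper open.
Joint ranges: [-2.94, 2.94], [-0.97, 2.17], [0.19, 2.56], [-1.23, 4.37], [0.02, 3.11], [-2.88, 2.88]. Speed limits (rad/s): [2.39, 2.39, 3.01, 3.14, 3.14, 3.14].

## Interface

Orientations are given as a unit quaternion [w, x, y, z].
In Python, from rig import * gives the robot as it stands.
- The arm moves only by the shell command python3 -m handwheel 'ROWS' [FORCE]. ROWS is JSON, a list that holds one entry, the list of rows, each a list of 7 numbers: the shift along the world's x, y, z in mm, then the turn, a rotation vector about the world's x, y, z in degrees, then the opening, from -1 (shut) to 1 (fully open). A call has 1 to 8 rows; each row shifts and turns the commanded pose from where the row before left it; what a row does not reach is not made up. A row lasts 1/8 s, in which the tool goes at most 62.5 mm and 10.7 degrees, less where a joint would pass 70% of its speed; a pose out of reach is approached as far as the arm can. A call is refused whole if a number of a shift passes 62.5 or a number of a turn 10.7, either way. A call with a gripper value outside its range is refused whole. The fingers move at their own pace and stop on an object; FORCE is the grip in N (left out, the last holds). Time passes only in rows, so rows that do not move let the fingers close. It gives the time, the measured TCP pose, the force, the opening and the grip force at its end, in the units of the state.
- sense(): the state, without advancing time (a new reading comes with each control period).
- capture(name): name is "side" or "top"; returns a dict with "image" (420x560x3 uint8, red, green, blue), "fx", "fy", "cx", "cy" (pixels), "rvec" (rotation vector, rad) and "tvec" (3), from world to camera coordinates, as OpenCV has them. Camera axes: x right, y down, z forward; pixel columns grow to the right and rows downward; lengths in mm; the calibration is good to about 2 mm. A picture is of the moment at which its call begins. There is no depth.
- finish_job(): hands the job in; it is judged then, once.
The state is a dict: "time_s": time; "joints": joint angles; "dq": joint speeds; "tau": joint torques, N m; "eef_pos": TCP position; "ee_rot": TCP orientation; "force": force on the tool from outside, world axes, zero at the start; "wrist_torque": the same for the moment, N m; "grip_width": opening from 0.0 (shut) to 1.0 (fully open); "grip_force": force on a finger pad.
Only numpy, scipy, OpenCV 4.12 (cv2) and the standard library are available. Lean on these libraries where they do the work, as an engineer would, in place of code of your own. Each camera call takes 0.05 s, during which the arm holds its last target. There are 200 camera calls.

## Task

Pack the glue-up kit away in the plywood tray. First nest the two other mixing cups, one at a time, into the cup that stands in the tray, so that all three make one upright stack, each fully home in the one below; then slide the roll of tape up off its post and lay it flat on the tray's floor beside the stack. Do not disturb the glue bottle, the tin or the screwdriver.

Things in the scene. Friction and masses are not known exactly. Their poses are not given: they have to be found in the camera images.
- tray: open plywood tray fixed to the bench, 150 mm (its x) by 300 mm (its y) outside, walls 22 mm high and 5 mm thick, floor 5 mm thick. Origin: centre of its underside, on the bench; z up. One cup stands in its -y half; the +y half is empty
- cup_a: hollow white plastic mixing cup upright in the tray's -y half, 76 mm tall, 60 g, one of three alike: tapered body, 34 mm diameter at the foot, 50 mm at 44 mm up (wall 2.5 mm, floor 3 mm); above it a straight collar, 62 mm diameter, up to the rim (mouth 55 mm). Origin: centre of the foot's underside; z to the mouth. A cup fully home in it has its collar on this rim, 32 mm higher
- cup_b: Mixing cup just like the one in the tray. Origin: centre of its foot's underside; z along its axis to the mouth. This one stands upright on the bare bench
- cup_c: Mixing cup just like the one in the tray. Origin: centre of its foot's underside; z along its axis to the mouth. This one stands in the sloping rest, its axis leaning 35 degrees from vertical with the mouth up and towards the rest's -x side (the robot's side)
- rest: plywood stand fixed to the bench, holding a leaning cup; base 130 by 95 mm. Origin: on the bench, below the centre of the cup's foot, which is 52 mm up; z up; the cup leans to -x. The foot is on a sloped ledge between cheeks 22 mm high, 49 mm apart in y; the collar leans on a 75 mm wide panel on the -x side that ends 8 mm short of the rim; the collar is free on its +y and -y sides
- post: steel post fixed upright on the bench: 20 mm diameter, top 65 mm above the bench, on a round foot of 52 mm diameter and 15 mm height. Origin: centre of the foot's underside, on the bench
- tape: roll of paper tape, a ring of 62 mm outer diameter, 36 mm hole, 24 mm high, 70 g; it lies on the foot of the post, the post through its hole. Origin: centre of its underside; z along its axis
- glue: closed grey plastic glue bottle standing upright, 52 mm diameter, 130 mm tall; leave it alone. Origin: centre of its underside
- tin: closed steel tin standing upright, 70 mm diameter, 75 mm tall; leave it alone. Origin: centre of its underside
- driver: screwdriver with a wooden handle lying on the bench; leave it alone. Origin about its middle, x along it towards the tip
There are look-alikes about, which are no part of the job. Leave any blue or pink look-alike of the cup_b alone.

How it is judged (in metres and radians):
On the way, in this order (a step that is already met when the one before it is completed fails the run):
1. a first cup is nested fully home in the cup in the tray (x of cup_a in the frame of tray between -0.045 and 0.045 m and y of cup_a in the frame of tray between -0.12 and 0.12 m and z of cup_a in the frame of tray between 0.002 and 0.009 m and angle between cup_a's own z axis and vertical below 0.09 rad and ((z of cup_b in the frame of cup_a between 0.0295 and 0.035 m and horizontal distance between cup_b and cup_a below 0.005 m and angle between cup_b's own z axis and vertical below 0.09 rad) or (z of cup_c in the frame of cup_a between 0.0295 and 0.035 m and horizontal distance between cup_c and cup_a below 0.005 m and angle between cup_c's own z axis and vertical below 0.09 rad))), for 0.2 s.
2. all three cups are nested in one upright stack in the tray (x of cup_a in the frame of tray between -0.045 and 0.045 m and y of cup_a in the frame of tray between -0.12 and 0.12 m and z of cup_a in the frame of tray between 0.002 and 0.009 m and angle between cup_a's own z axis and vertical below 0.09 rad and ((z of cup_b in the frame of cup_a between 0.0295 and 0.035 m and horizontal distance between cup_b and cup_a below 0.005 m and angle between each of cup_b, cup_c's own z axis and vertical below 0.09 rad and z of cup_c in the frame of cup_b between 0.0295 and 0.035 m and horizontal distance between cup_c and cup_b below 0.005 m) or (z of cup_c in the frame of cup_a between 0.0295 and 0.035 m and horizontal distance between cup_c and cup_a below 0.005 m and angle between each of cup_c, cup_b's own z axis and vertical below 0.09 rad and z of cup_b in the frame of cup_c between 0.0295 and 0.035 m and horizontal distance between cup_b and cup_c below 0.005 m))), for 0.2 s.
3. the roll of tape lies flat on the tray's floor (x of tape in the frame of tray between -0.045 and 0.045 m and y of tape in the frame of tray between -0.12 and 0.12 m and z of tape in the frame of tray between 0.002 and 0.033 m and angle between the z axis of tape and the z axis of tray, either way round below 0.1 rad and ((z of tape in the frame of tray below 0.009 m and angle between tape's own z axis and vertical below 0.1 rad) or (z of tape in the frame of tray above 0.025 m and angle between tape's own z axis and vertical above 3.04 rad))), for 0.2 s.
At the end, for the whole second after the job is handed in: Cups stacked upright in the tray (under 5 degrees), the tray's own cup lowest on the floor, each 29.5 to 35 mm above the one below (32 is home), within 5 mm of concentric; tape flat on the tray's floor, either face down (6 degrees, 4 mm); all at rest, released (all of step 2 and all of step 3 and linear speed of each of cup_a, cup_b, cup_c, tape below 0.02 m/s); the robot touches nothing.
It fails at once if the glue bottle is shifted by more than 30 mm or knocked over (distance of glue from where it was at the start of the episode above 0.03 m or angle between glue's own z axis and vertical above 0.35 rad).
It fails at once if the tin is shifted by more than 30 mm or knocked over (distance of tin from where it was at the start of the episode above 0.03 m or angle between tin's own z axis and vertical above 0.35 rad).
It fails at once if the screwdriver is shifted by more than 30 mm or knocked over (distance of driver from where it was at the start of the episode above 0.03 m).
It also fails if it takes over 70 s, if anything falls off the work surface, if the arm or the gripper's body presses on something with over 40 N, if the wrist force passes 120 N, or if a joint passes its speed limit or range.

## Working session

There is one attempt and no reset: what is moved stays moved. The work goes in short steps, Python scripts to look and compute and a shell command to move; the robot and the scene stay as the last step left them, time stands still between calls to the robot, and variables do not carry over. Pictures are saved under pics/ and viewed, at most 10 in all, crops included, and the job is handed in when it is done.

```bash
ls; mkdir -p pics; python3 - <<'E'
from rig import *
import cv2,pickle
for n in("top","side"):
    c=capture(n);pickle.dump(c,open(n+".pkl","wb"));cv2.imwrite(f"pics/{n}0.png",c["image"][:,:,::-1]);print(n,{k:v for k,v in c.items() if k!="image"})
s=sense();print(s)
E
```

```text
pics
top {'fx': 462.1764882418589, 'fy': 462.1764882418589, 'cx': 272.95645982274493, 'cy': 219.67711757750214, 'rvec': array([ 2.16593362, -2.20513823,  0.09405909]), 'tvec': array([   7.87844389,  527.34327764, 1179.65377378])}
side {'fx': 501.95799753710435, 'fy': 501.95799753710435, 'cx': 281.1824975968211, 'cy': 215.40973593385652, 'rvec': array([ 2.30726932, -0.26185977,  0.13384479]), 'tvec': array([-511.88455337,  137.24197725, 1270.46387954])}
{'time_s': 0.1, 'joints': array([ 1.11758325e+00,  3.13384997e-01,  1.49830858e+00, -1.98342918e-05,
        1.33103077e+00, -2.23413885e-01]), 'dq': array([-0.0006075 , -0.00045909, -0.00289261,  0.00090667, -0.00150675,
       -0.00034674]), 'tau': array([ 2.74930288e-03, -4.12898147e+01, -2.60137028e+01, -1.62774663e-04,
        2.99445805e-03,  5.19698358e-05]), 'eef_pos': array([119.51490961, 510.99962915, 238.81671145]), 'ee_rot': array([-1.78716624e-04,  1.14644583e-01,  9.93406412e-01, -5.36969354e-04]), 'force': array([-0.25700927,  0.01224606,  0.49917703]), 'wrist_torque': array([ 0.0996089 , -0.0177919 ,  0.03694051]), 'grip_force': 0.0, 'grip_width': 0.9993599518873436}
```

View pics/top0.png

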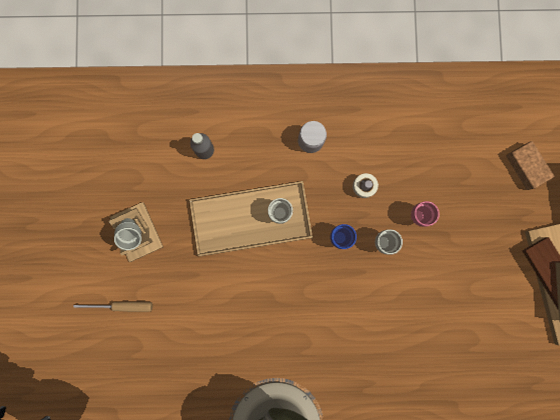

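View pics/side0.png

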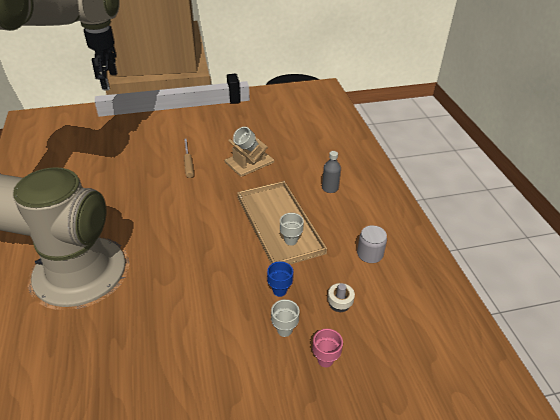

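Top view: candidates for cup_b are white (389,242), blue (344,237) and pink (426,214). The white one fits because it is white like cup_a (280,211) and stands on the bare bench. cup_c is in the rest (128,235), the tape on its post is at (366,185), and the tin (313,137), bottle (202,146) and driver (112,306) are clear of them. I'll confirm in one enlarged crop.

```bash
cat > h.py <<'E'
import numpy as np,cv2,pickle
def ray(c,px):
    R=cv2.Rodrigues(c["rvec"])[0]; o=-R.T@c["tvec"]
    d=R.T@np.array([(px[0]-c["cx"])/c["fx"],(px[1]-c["cy"])/c["fy"],1]); return o,d
def at(c,px,z):
    o,d=ray(c,px); return (o+d*(z-o[2])/d[2]).round(1)
def proj(c,P):
    K=np.array([[c["fx"],0,c["cx"]],[0,c["fy"],c["cy"]],[0,0,1]])
    return cv2.projectPoints(np.float64(P).reshape(-1,1,3),c["rvec"],c["tvec"],K,None)[0][:,0]
def circ(ctr,r,ax=(0,0,1),n=48):
    ax=np.array(ax,float);ax/=np.linalg.norm(ax);u=np.cross(ax,[0,1,0]) ;u/=np.linalg.norm(u);v=np.cross(ax,u)
    t=np.linspace(0,2*np.pi,n)[:,None];return np.array(ctr)+r*(np.cos(t)*u+np.sin(t)*v)
E
python3 - <<'E'
from h import *
t=pickle.load(open("top.pkl","rb"));s=pickle.load(open("side.pkl","rb"))
A=t["image"][175:270,95:445];B=s["image"][115:365,220:360]
im=np.zeros((600,800,3),np.uint8)
a=cv2.resize(A,None,fx=2.28,fy=2.28,interpolation=2);im[:a.shape[0],:a.shape[1]]=a
b=cv2.resize(B[:70],None,fx=5,fy=5,interpolation=2)[:,:400];im[230:230+350,:400]=b
b=cv2.resize(B[155:],None,fx=3.5,fy=3.5,interpolation=2)[:,:400];im[230:230+b.shape[0],400:400+b.shape[1]]=b
cv2.imwrite("pics/crop0.png",im[:,:,::-1])
for n,p,z in(("a",(280,211),81),("b",(389.5,242),76),("blue",(344,237),76),("pink",(426,214),76),("tape",(366,185),39),("tin",(313,136),75),("glue",(197,138),130),("c",(127,233),110)):print(n,at(t,p,z))
for p in((189,200),(303,182),(312,239),(197,256)):print(at(t,p,22))
E
```

```text
a [543.9 -18.8  81. ]
b [ 462.7 -288.1   76. ]
blue [ 477.  -175.9   76. ]
pink [ 530.5 -381.6   76. ]
tape [ 611.3 -242.7   39. ]
tin [ 732.5 -105.7   75. ]
glue [717.8 177.3 130. ]
c [494.6 348.8 110. ]
[582.4 215.6  22. ]
[624.6 -81.8  22. ]
[ 475.4 -101.6   22. ]
[436.9 195.7  22. ]
```

View pics/crop0.png

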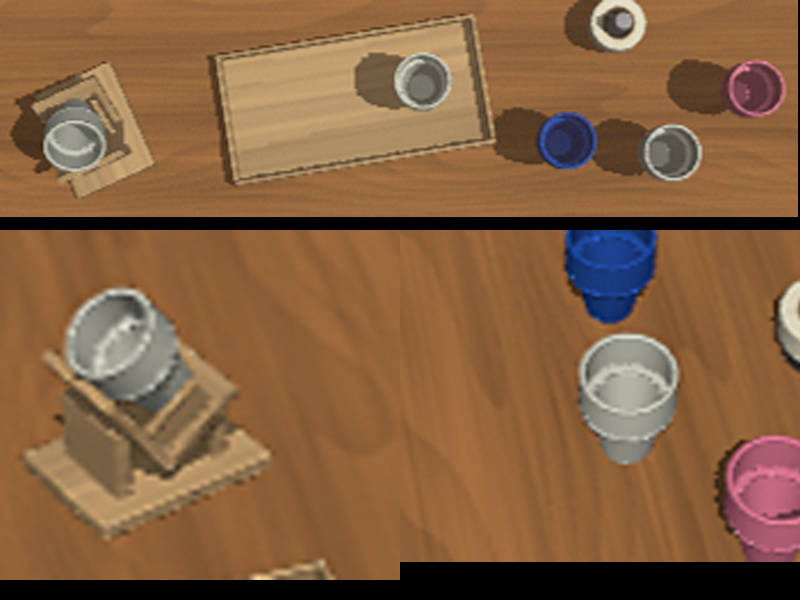

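The crop confirms it: white cup at (389,242) is cup_b, leaning white cup in the rest is cup_c. Next I refine the poses by silhouette fit in both views.

```bash
cat >> h.py <<'E'
from scipy.optimize import minimize
SS=4
def rend(c,parts,roi):
    m=np.zeros(((roi[3]-roi[1])*SS,(roi[2]-roi[0])*SS),np.uint8)
    for P in parts:
        q=(proj(c,P)+0.5-np.array(roi[:2]))*SS-0.5
        cv2.fillConvexPoly(m,cv2.convexHull(np.round(q*16).astype(np.int32)),255,shift=4)
    return cv2.resize(m,None,fx=1/SS,fy=1/SS,interpolation=cv2.INTER_AREA)/255.
def cup(foot,ax=(0,0,1)):
    f=np.array(foot,float);ax=np.array(ax,float)
    return [np.vstack([circ(f,17,ax),circ(f+44*ax,25,ax)]),np.vstack([circ(f+44*ax,31,ax),circ(f+76*ax,31,ax)])]
def tape(p): return [np.vstack([circ(p,31),circ(np.array(p)+[0,0,24],31)])]
def lean(yaw,t=np.radians(35)): return np.array([-np.sin(t)*np.cos(yaw),-np.sin(t)*np.sin(yaw),np.cos(t)])
def mask(c,roi,sat=.27,v=70):
    im=c["image"][roi[1]:roi[3],roi[0]:roi[2]].astype(float);mx=im.max(2)
    m=((mx-im.min(2)<sat*mx)&(mx>v)).astype(np.uint8)
    cs=cv2.findContours(m,cv2.RETR_EXTERNAL,cv2.CHAIN_APPROX_NONE)[0]
    o=np.zeros_like(m);cv2.drawContours(o,[max(cs,key=cv2.contourArea)],-1,1,-1);return o.astype(float)
def fit(cams,model,x0,step,sat=.27,v=70,pad=10):
    d=[]
    for c in cams:
        q=np.vstack([proj(c,P) for P in model(x0)]);a=np.floor(q.min(0)-pad).astype(int);b=np.ceil(q.max(0)+pad).astype(int)
        roi=(*a,*b);d.append((c,roi,mask(c,roi,sat,v)))
    def cost(x): return sum(((rend(c,model(x),r)-m)**2).sum()/m.sum() for c,r,m in d)
    x0=np.array(x0,float);S=np.vstack([x0]+[x0+np.eye(len(x0))[i]*step[i] for i in range(len(x0))])
    r=minimize(cost,x0,method="Nelder-Mead",options=dict(initial_simplex=S,xatol=.02,fatol=1e-5))
    return r.x.round(3),round(r.fun/len(cams),3)
E
python3 - <<'E'
from h import *
t=pickle.load(open("top.pkl","rb"));s=pickle.load(open("side.pkl","rb"))
for n,cams in(("top",[t]),("side",[s]),("both",[t,s])):
    print(n,"a",fit(cams,lambda x:cup([x[0],x[1],5]),(544,-19),(8,8)),
     "b",fit(cams,lambda x:cup([x[0],x[1],0]),(463,-288),(8,8)),
     "tape",fit(cams,lambda x:tape([x[0],x[1],15]),(611,-243),(8,8),.35,90),
     "c",fit(cams,lambda x:cup([x[0],x[1],52],lean(x[2])),(533,367,.44),(8,8,.2)))
E
```

```text
top a (array([546.88 , -18.785]), np.float64(0.017)) b (array([ 464.242, -289.805]), np.float64(0.043)) tape (array([ 612.791, -243.124]), np.float64(0.06)) c (array([5.20542e+02, 3.64555e+02, 4.18000e-01]), np.float64(0.017))
side a (array([546.195, -21.484]), np.float64(0.032)) b (array([ 464.621, -290.786]), np.float64(0.035)) tape (array([ 612.24 , -244.067]), np.float64(0.04)) c (array([516.249, 367.283,   0.672]), np.float64(0.06))
both a (array([546.895, -19.241]), np.float64(0.035)) b (array([ 464.236, -289.97 ]), np.float64(0.041)) tape (array([ 612.867, -243.825]), np.float64(0.051)) c (array([5.20167e+02, 3.65614e+02, 4.61000e-01]), np.float64(0.06))
```

Fits agree to 1–3 mm (RMS top/side): cup_a (546.7,-20), cup_b (464.4,-290.2), tape/post (612.7,-243.7), cup_c foot (520,365.5,52) with rest yaw ≈ 0.43. The tray's centre is about (530,57) with a yaw of 7.6°. Moving to above cup_b now.

```bash
python3 -m handwheel '[[[21.5,-50,0,0,0,0,1],[21.5,-50,0,0,0,0,1],[21.5,-50,0,0,0,0,1],[21.5,-50,0,0,0,0,1],[21.5,-50,0,0,0,0,1],[21.5,-50,0,0,0,0,1],[21.5,-50,0,0,0,0,1],[21.5,-50,0,0,0,0,1]]]' 40; python3 -m handwheel '[[[21.5,-50,0,0,0,0,1],[21.5,-50,0,0,0,0,1],[21.5,-50,0,0,0,0,1],[21.5,-50,0,0,0,0,1],[21.5,-50,0,0,0,0,1],[21.5,-50,0,0,0,0,1],[21.5,-50,0,0,0,0,1],[21.5,-50,0,0,0,0,1]]]'
```

```text
time_s: 1.1
eef_pos: [291.8, 109.6, 239.3]
ee_rot: [0.0, 0.115, 0.993, 0.0]
force: [1.8, 1.0, -0.9]
grip_width: 1.002
grip_force: 0.0
time_s: 2.1
eef_pos: [464.0, -290.5, 238.9]
ee_rot: [-0.0, 0.115, 0.993, 0.0]
force: [-0.5, 0.6, 1.5]
grip_width: 0.997
grip_force: 0.0
```

```bash
python3 -m handwheel '[[[0,0,-50,0,0,0,1],[0,0,-50,0,0,0,1],[0,0,-40,0,0,0,1],[0,0,-30,0,0,0,1],[0,0,-14,0,0,0,1],[0,0,0,0,0,0,1],[0,0,0,0,0,0,-1],[0,0,0,0,0,0,-1]]]' 30; python3 -m handwheel '[[[0,0,0,0,0,0,-1],[0,0,0,0,0,0,-1],[0,0,0,0,0,0,-1],[0,0,0,0,0,0,-1]]]'
python3 - <<'E'
from rig import *
from h import *
t=capture("top");s=capture("side")
a=t["image"][190:290,330:450];b=s["image"][250:350,230:350]
cv2.imwrite("pics/g1.png",np.hstack([cv2.resize(a,None,fx=3.3,fy=4),cv2.resize(b,None,fx=3.3,fy=4)])[:,:,::-1])
E
```

```text
time_s: 3.1
eef_pos: [464.3, -289.3, 56.9]
ee_rot: [0.001, 0.115, 0.993, -0.001]
force: [-0.6, 0.5, 3.5]
grip_width: 0.724
grip_force: 32.1
time_s: 3.6
eef_pos: [464.3, -289.3, 56.9]
ee_rot: [0.001, 0.115, 0.993, -0.001]
force: [0.4, 1.5, 5.9]
grip_width: 0.726
grip_force: 32.2
```

View pics/g1.png

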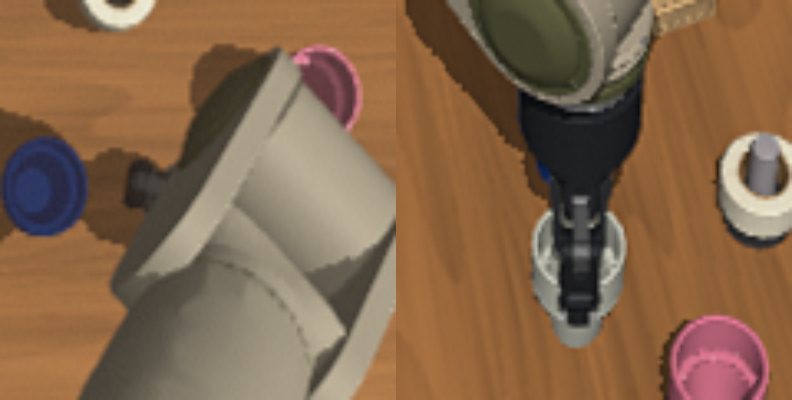

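Side crop: fingers hold cup_b's collar, tip at about (578,318), level with the collar's lower edge, which is too low for nesting. Regrip 8 mm higher, then lift.

```bash
python3 -m handwheel '[[[0,0,0,0,0,0,1],[0,0,0,0,0,0,1],[0,0,6,0,0,0,1],[0,0,0,0,0,0,-1],[0,0,0,0,0,0,-1],[0,0,0,0,0,0,-1],[0,0,0,0,0,0,-1],[0,0,0,0,0,0,-1]]]' 40; python3 -m handwheel '[[[0,0,30,0,0,0,-1],[0,0,40,0,0,0,-1],[0,0,40,0,0,0,-1],[0,0,40,0,0,0,-1],[0,0,0,0,0,0,-1]]]'
```

```text
time_s: 4.7
eef_pos: [464.0, -289.0, 62.1]
ee_rot: [0.001, 0.115, 0.993, -0.0]
force: [-0.9, 2.1, 7.8]
grip_width: 0.715
grip_force: 42.5
time_s: 5.32
eef_pos: [464.4, -289.5, 214.0]
ee_rot: [0.002, 0.115, 0.993, -0.002]
force: [-0.2, 0.3, -1.7]
grip_width: 0.716
grip_force: 43.8
```

```bash
python3 -m handwheel '[[[16.5,54,0,0,0,0,-1],[16.5,54,0,0,0,0,-1],[16.5,54,0,0,0,0,-1],[16.5,54,0,0,0,0,-1],[16.3,53.5,0,0,0,0,-1],[0,0,0,0,0,0,-1],[0,0,-30,0,0,0,-1],[0,0,0,0,0,0,-1]]]'
python3 - <<'E'
from rig import *
from h import *
s=capture("side");p=sense()["eef_pos"];print(p)
im=s["image"].copy()
for P in cup([546.7,-20,5])+cup([p[0],p[1],p[2]-62.1]):
    for q in (P[:48],P[48:]): cv2.polylines(im,[np.round(proj(s,q)*16).astype(int).astype(np.int32)],True,(255,0,0),1,cv2.LINE_AA,4)
u,v=proj(s,[546.7,-20,80])[0].astype(int)
f=lambda i:cv2.resize(i[v-80:v+70,u-50:u+50],None,fx=4,fy=4)
cv2.imwrite("pics/n1.png",np.hstack([f(s["image"]),f(im)])[:,:,::-1])
E
```

```text
time_s: 6.32
eef_pos: [544.5, -19.7, 178.9]
ee_rot: [-0.003, 0.115, 0.993, 0.0]
force: [1.3, -0.3, -0.3]
grip_width: 0.717
grip_force: 43.9
[545.31736103 -19.90347003 180.51816911]
```

View pics/n1.png

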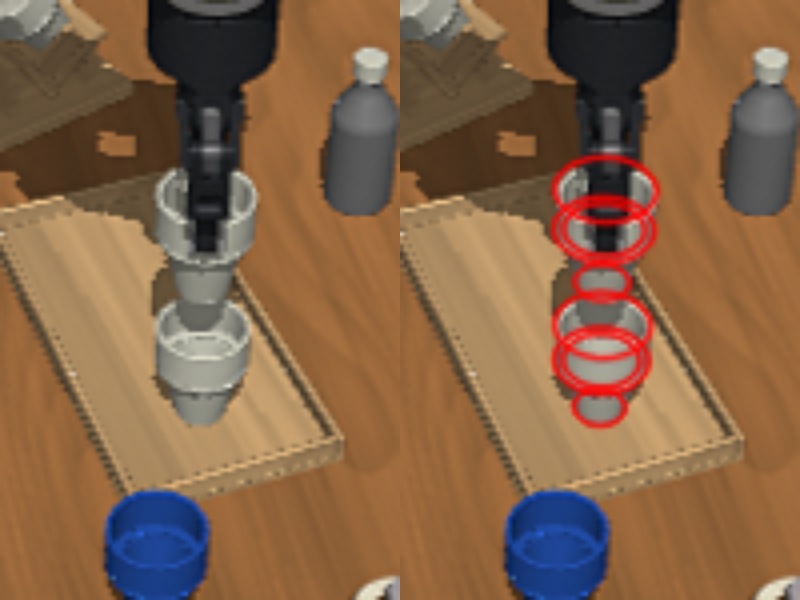

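Side view: cup_b hangs upright at (205,230) concentric above cup_a (203,350), matching the model overlay within about 1 px. Lowering.

```bash
python3 -m handwheel '[[[1,0,-25,0,0,0,-1],[0,0,-25,0,0,0,-1],[0,0,-17,0,0,0,-1],[0,0,-5,0,0,0,-1],[0,0,-2,0,0,0,-1],[0,0,0,0,0,0,-1]]]' ; python3 -m handwheel '[[[0,0,-1,0,0,0,-1],[0,0,-1,0,0,0,-1],[0,0,-1,0,0,0,-1],[0,0,0,0,0,0,-1]]]'
```

```text
time_s: 7.12
eef_pos: [547.2, -19.5, 108.1]
ee_rot: [0.001, 0.115, 0.993, -0.0]
force: [-0.1, 0.2, -0.1]
grip_width: 0.715
grip_force: 43.9
time_s: 7.62
eef_pos: [546.9, -19.3, 104.2]
ee_rot: [-0.0, 0.115, 0.993, -0.0]
force: [-0.2, 0.0, -0.6]
grip_width: 0.71
grip_force: 43.9
```

```bash
python3 -m handwheel '[[[0,0,-2,0,0,0,-1],[0,0,-1,0,0,0,-1],[0,0,-1,0,0,0,-1],[0,0,0,0,0,0,-1]]]' ; python3 -m handwheel '[[[0,0,-1,0,0,0,-1],[0,0,0,0,0,0,-1]]]'; python3 -m handwheel '[[[0,0,-1,0,0,0,-1],[0,0,0,0,0,0,-1]]]'
```

```text
time_s: 8.12
eef_pos: [546.9, -19.3, 100.2]
ee_rot: [-0.0, 0.115, 0.993, 0.0]
force: [0.6, 0.4, 0.5]
grip_width: 0.718
grip_force: 43.9
time_s: 8.38
eef_pos: [547.0, -19.3, 99.4]
ee_rot: [0.0, 0.115, 0.993, -0.0]
force: [-0.0, -1.0, 1.3]
grip_width: 0.713
grip_force: 44.0
time_s: 8.62
eef_pos: [547.4, -19.7, 99.2]
ee_rot: [0.001, 0.115, 0.993, -0.0]
force: [-1.8, -0.6, 6.1]
grip_width: 0.714
grip_force: 44.5
```

```bash
python3 -m handwheel '[[[0,0,0,0,0,0,1],[0,0,0,0,0,0,1],[0,0,0,0,0,0,1],[0,0,10,0,0,0,1],[0,0,40,0,0,0,1],[0,0,60,0,0,0,1],[0,0,0,0,0,0,1]]]'
python3 - <<'E'
from rig import *
from h import *
s=capture("side");t=capture("top")
print(fit([s],lambda x:cup([546.7,-20,5])+cup([x[0],x[1],x[2]]),(547,-20,37),(5,5,5)))
cv2.imwrite("pics/n1b.png",s["image"][160:270,230:350,::-1])
E
python3 -m handwheel '[[[-16,49.5,0,0,0,9.45,1],[-16,49.5,0,0,0,9.45,1],[-16,49.5,0,0,0,9.45,1],[-16,49.5,0,0,0,9.45,1],[-16,49.5,0,0,0,0,1],[-16,49.5,0,0,0,0,1],[-16,49.5,0,0,0,0,1],[0,0,0,0,0,0,1]]]'
```

```text
time_s: 9.5
eef_pos: [548.6, -19.6, 213.4]
ee_rot: [0.005, 0.115, 0.993, -0.001]
force: [-0.2, -0.2, 0.3]
grip_width: 1.002
grip_force: 0.0
(array([547.77 , -24.076,  37.679]), np.float64(0.02))
time_s: 10.6
eef_pos: [433.0, 329.5, 206.9]
ee_rot: [-0.001, -0.215, 0.977, -0.0]
force: [-0.9, -1.1, 0.4]
grip_width: 1.001
grip_force: 0.0
```

```bash
python3 -m handwheel '[[[0.5,-0.5,0,3.65,-7.95,0,1],[0.5,-0.5,0,3.65,-7.95,0,1],[0.5,-0.5,-5,3.65,-7.95,0,1],[0.5,-0.5,-10,3.65,-7.95,0,1],[0,0,-7,0,0,0,1],[0,0,0,0,0,0,1]]]'
python3 - <<'E'
from rig import *
from h import *
from scipy.spatial.transform import Rotation as R
st=sense();q=st["ee_rot"];p=st["eef_pos"];print(p);M=R.from_quat([q[1],q[2],q[3],q[0]]).as_matrix();print(M.round(3),lean(.43))
t=capture("top");s=capture("side")
im=s["image"].copy();it=t["image"].copy()
for c,i in((s,im),(t,it)):
  for P in cup([520,365.5,52],lean(.43))+[np.vstack([circ(p,5,M[:,2]),circ(p+70*M[:,2],5,M[:,2])])]:
    for q in (P[:48],P[48:]): cv2.polylines(i,[np.round(proj(c,q)*16).astype(np.int32)],True,(255,0,0),1,cv2.LINE_AA,4)
f=lambda i,u,v:cv2.resize(i[v-60:v+60,u-50:u+50],None,fx=4,fy=5)
cv2.imwrite("pics/c1.png",np.hstack([f(im,245,135),f(it,130,228)])[:,:,::-1])
E
```

```text
time_s: 11.35
eef_pos: [437.5, 324.9, 186.0]
ee_rot: [0.292, -0.203, 0.932, 0.064]
force: [0.7, -0.4, 0.4]
grip_width: 0.994
grip_force: 0.0
[437.48466802 324.90787979 185.99797068]
[[-0.747 -0.416  0.519]
 [-0.342  0.909  0.238]
 [-0.571  0.    -0.821]] [-0.52136134 -0.23910727  0.81915204]
```

View pics/c1.png

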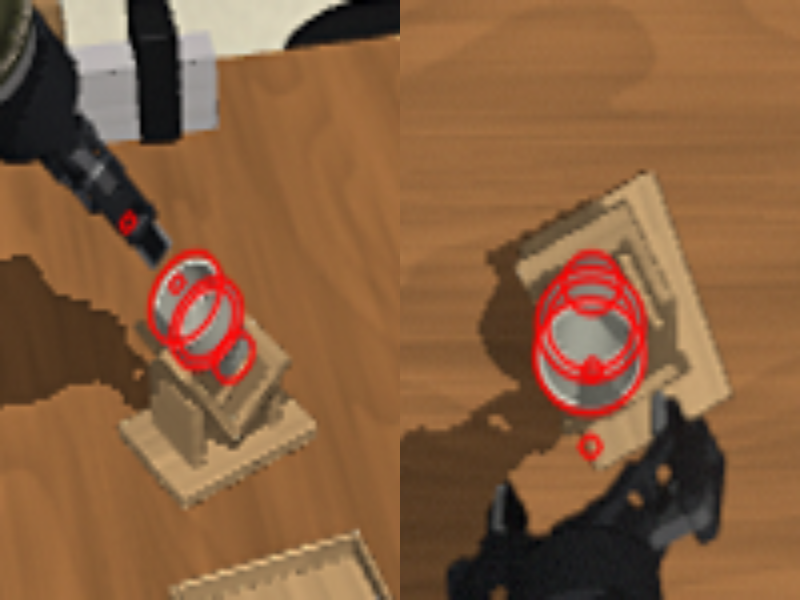

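Side crop (left): overlay sits on cup_c's rim (195,300) and foot (235,357), with the fingers straight behind its mouth. Top crop agrees, with fingers either side of rim (590,355). Moving in along the axis.

```bash
python3 -m handwheel '[[[12,6.2,-18.6,0,0,0,1],[12,6.2,-18.6,0,0,0,1],[10,5.2,-18,0,0,0,1],[9,4.7,-16,0,0,0,1],[7,3.5,-12,0,0,0,1],[0,0,0,0,0,0,1]]]'; python3 -m handwheel '[[[0,0,0,0,0,0,-1],[0,0,0,0,0,0,-1],[0,0,0,0,0,0,-1],[0,0,0,0,0,0,-1]]]' 40
```

```text
time_s: 12.2
eef_pos: [487.2, 351.0, 102.5]
ee_rot: [0.293, -0.203, 0.932, 0.064]
force: [-0.1, -0.3, 0.8]
grip_width: 0.996
grip_force: 0.0
time_s: 12.7
eef_pos: [487.2, 351.2, 104.6]
ee_rot: [0.295, -0.203, 0.931, 0.064]
force: [-2.8, -2.6, 6.3]
grip_width: 0.715
grip_force: 41.7
```

```bash
python3 -m handwheel '[[[-5.2,-2.4,8.2,0,0,0,-1],[-10.4,-4.8,16.4,0,0,0,-1],[-13,-6,20.5,0,0,0,-1],[-13,-6,20.5,0,0,0,-1],[-13,-6,20.5,0,0,0,-1],[0,0,30,0,0,0,-1],[0,0,30,0,0,0,-1],[0,0,0,0,0,0,-1]]]'; python3 -m handwheel '[[[0,0,0,-3.65,7.95,0,-1],[0,0,0,-3.65,7.95,0,-1],[0,0,0,-3.65,7.95,0,-1],[0,0,0,-3.65,7.95,0,-1],[0,0,0,0,0,0,-1]]]'
python3 - <<'E'
from rig import *
from h import *
from scipy.spatial.transform import Rotation as R
s=capture("side");t=capture("top");st=sense();p=st["eef_pos"];q=st["ee_rot"];print(p,q,(R.from_quat([q[1],q[2],q[3],q[0]]).as_matrix()[:,2]).round(4))
print(fit([s],lambda x:cup([x[0],x[1],5])+cup([x[0],x[1],37]),(547,-20),(5,5)))
E
```

```text
time_s: 13.7
eef_pos: [432.5, 326.0, 251.9]
ee_rot: [0.296, -0.203, 0.931, 0.065]
force: [-0.1, -0.9, -1.5]
grip_width: 0.718
grip_force: 43.9
time_s: 14.32
eef_pos: [432.8, 325.8, 247.5]
ee_rot: [-0.001, -0.213, 0.977, -0.0]
force: [-0.5, 0.4, -0.9]
grip_width: 0.716
grip_force: 43.9
[431.84036011 325.65842904 248.19692265] [ 3.55641881e-04 -2.13364650e-01  9.76972565e-01  7.78912195e-05] [ 7.e-04  3.e-04 -1.e+00]
(array([547.693, -21.809]), np.float64(0.042))
```

```bash
python3 -m handwheel '[[[16.4,-49.4,0,0,0,0,-1],[16.4,-49.4,0,0,0,0,-1],[16.4,-49.4,0,0,0,0,-1],[16.4,-49.4,0,0,0,0,-1],[16.4,-49.4,0,0,0,0,-1],[16.4,-49.4,0,0,0,0,-1],[16.4,-49.4,0,0,0,0,-1],[0,0,-35,0,0,0,-1]]]'; python3 -m handwheel '[[[0,0,0,0,0,0,-1],[0,0,0,0,0,0,-1]]]'
python3 - <<'E'
from rig import *
from h import *
s=capture("side");p=sense()["eef_pos"];print(p)
im=s["image"].copy()
for P in cup([546.7,-20,5])+cup([546.7,-20,37])+cup([p[0],p[1],p[2]-62.1]):
    for q in (P[:48],P[48:]): cv2.polylines(im,[np.round(proj(s,q)*16).astype(np.int32)],True,(255,0,0),1,cv2.LINE_AA,4)
u,v=proj(s,[546.7,-20,110])[0].astype(int)
f=lambda i:cv2.resize(i[v-80:v+70,u-50:u+50],None,fx=4,fy=4)
cv2.imwrite("pics/n2.png",np.hstack([f(s["image"]),f(im)])[:,:,::-1])
E
```

```text
time_s: 15.42
eef_pos: [548.1, -23.0, 215.4]
ee_rot: [0.003, -0.211, 0.977, -0.002]
force: [0.6, 0.3, -1.8]
grip_width: 0.716
grip_force: 43.9
time_s: 15.68
eef_pos: [547.1, -19.4, 215.6]
ee_rot: [0.001, -0.214, 0.977, -0.001]
force: [0.7, 0.6, 0.4]
grip_width: 0.711
grip_force: 43.9
[547.27944887 -19.40970363 215.78311806]
```

View pics/n2.png

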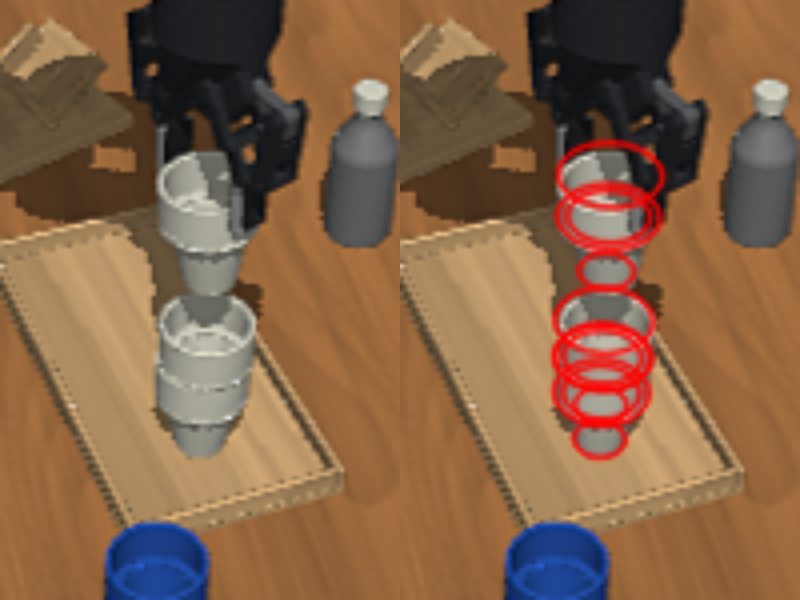

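Side view: cup_b is home in cup_a (collars touching at row 380). cup_c hangs upright at (207,220), concentric over the stack's rim (207,325). Lowering.

```bash
python3 -m handwheel '[[[0,0,-25,0,0,0,-1],[0,0,-25,0,0,0,-1],[0,0,-20,0,0,0,-1],[0,0,-7,0,0,0,-1],[0,0,-2,0,0,0,-1],[0,0,-1,0,0,0,-1],[0,0,0,0,0,0,-1]]]' ; python3 -m handwheel '[[[0,0,-1,0,0,0,-1],[0,0,0,0,0,0,-1]]]';python3 -m handwheel '[[[0,0,-1,0,0,0,-1],[0,0,0,0,0,0,-1]]]'
```

```text
time_s: 16.6
eef_pos: [547.3, -20.0, 134.8]
ee_rot: [0.0, -0.213, 0.977, -0.0]
force: [-0.1, -0.6, -1.4]
grip_width: 0.714
grip_force: 43.9
time_s: 16.85
eef_pos: [547.6, -19.9, 134.1]
ee_rot: [0.001, -0.213, 0.977, -0.0]
force: [-1.4, 1.3, 4.9]
grip_width: 0.714
grip_force: 44.3
time_s: 17.1
eef_pos: [547.8, -19.9, 133.8]
ee_rot: [0.001, -0.213, 0.977, -0.0]
force: [-1.6, 2.5, 11.4]
grip_width: 0.713
grip_force: 44.8
```

```bash
python3 -m handwheel '[[[0,0,0,0,0,0,1],[0,0,0,0,0,0,1],[0,0,0,0,0,0,1],[0,0,10,0,0,0,1],[0,0,40,0,0,0,1],[0,0,60,0,0,0,1],[0,0,0,0,0,0,1]]]'
python3 - <<'E'
from rig import *
from h import *
s=capture("side");t=capture("top")
print(fit([s],lambda x:cup([546.7,-21,5])+cup([546.7,-21,37])+cup([x[0],x[1],x[2]]),(547,-20,69),(5,5,5)))
cv2.imwrite("pics/n3.png",cv2.resize(s["image"][170:270,230:350,::-1],None,fx=5,fy=5))
E
```

```text
time_s: 17.98
eef_pos: [548.6, -20.3, 247.3]
ee_rot: [0.004, -0.213, 0.977, -0.002]
force: [0.2, -0.1, -0.1]
grip_width: 1.002
grip_force: 0.0
(array([547.868, -22.326,  67.043]), np.float64(0.029))
```

View pics/n3.png

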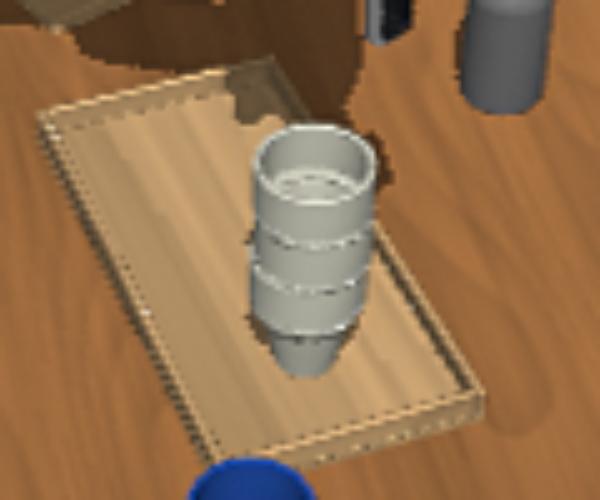

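Side crop: all three cups upright in one stack, collars touching at rows ~240 and ~290, no visible tilt. Now the tape.

```bash
python3 -m handwheel '[[[16,-55.8,0,0,0,0,1],[16,-55.8,0,0,0,0,1],[16,-55.8,0,0,0,0,1],[16.1,-56,0,0,0,0,1],[0,0,0,0,0,0,1],[0,0,-50,0,0,0,1],[0,0,-50,0,0,0,1],[0,0,-30,0,0,0,1]]]';python3 -m handwheel '[[[0,0,0,0,0,0,1]]]'
```

```text
time_s: 19.08
eef_pos: [609.8, -241.7, 108.5]
ee_rot: [-0.002, -0.214, 0.977, 0.002]
force: [0.6, -0.3, 0.4]
grip_width: 0.996
grip_force: 0.0
time_s: 19.2
eef_pos: [609.9, -241.9, 109.3]
ee_rot: [-0.002, -0.214, 0.977, 0.002]
force: [0.2, 0.7, -0.1]
grip_width: 1.0
grip_force: 0.0
```

```bash
python3 -m handwheel '[[[2.5,-1.8,-30,0,0,0,1],[0,0,-30,0,0,0,1],[0,0,-20,0,0,0,1],[0,0,-6,0,0,0,1],[0,0,0,0,0,0,1]]]';python3 -m handwheel '[[[0,0,0,0,0,0,-1],[0,0,0,0,0,0,-1],[0,0,0,0,0,0,-1],[0,0,0,0,0,0,-1]]]' 40
```

```text
time_s: 19.82
eef_pos: [614.1, -245.3, 27.0]
ee_rot: [0.0, -0.213, 0.977, -0.0]
force: [0.8, -0.7, 0.2]
grip_width: 1.004
grip_force: 0.0
time_s: 20.32
eef_pos: [614.4, -245.5, 27.7]
ee_rot: [0.001, -0.213, 0.977, -0.001]
force: [0.6, 0.1, 6.3]
grip_width: 0.697
grip_force: 43.7
```

```bash
python3 -m handwheel '[[[0,0,10,0,0,0,-1],[0,0,20,0,0,0,-1],[0,0,30,0,0,0,-1],[0,0,40,0,0,0,-1],[0,0,40,0,0,0,-1],[0,0,40,0,0,0,-1],[0,0,30,0,0,0,-1],[0,0,0,0,0,0,-1]]]'
python3 - <<'E'
from rig import *
from h import *
s=capture("side");print(sense()["eef_pos"])
cv2.imwrite("pics/t1.png",cv2.resize(s["image"][150:350,250:400,::-1],None,fx=4,fy=3))
E
```

```text
time_s: 21.32
eef_pos: [614.3, -245.5, 239.9]
ee_rot: [0.002, -0.213, 0.977, -0.002]
force: [0.1, -1.2, -0.6]
grip_width: 0.702
grip_force: 43.3
[ 613.74044277 -245.20822728  237.3566668 ]
```

View pics/t1.png

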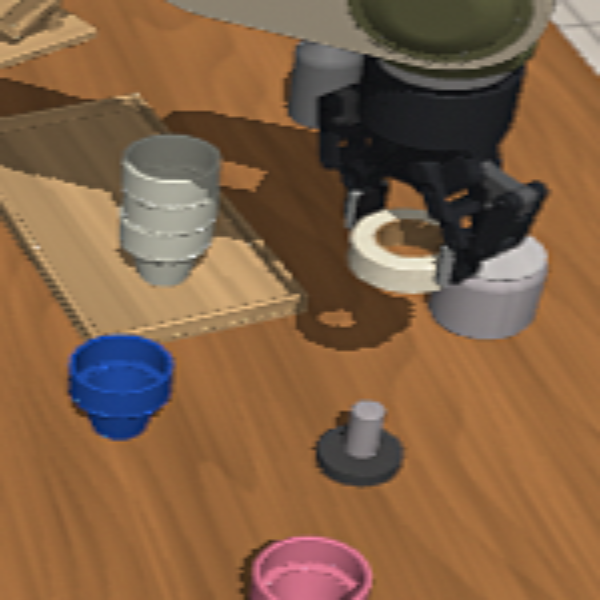

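Tape is off the post, level in the grip at (405,255), with the stack intact. Carrying it over to the tray's +y half.

```bash
python3 -m handwheel '[[[-13.3,53,0,0,0,0,-1],[-13.3,53,0,0,0,0,-1],[-13.3,53,0,0,0,0,-1],[-13.3,53,0,0,0,0,-1],[-13.3,53,0,0,0,0,-1],[-13.3,53,0,0,0,0,-1],[-13.3,53,0,0,0,0,-1],[0,0,0,0,0,0,-1]]]';python3 -m handwheel '[[[0,0,-60,0,0,0,-1],[0,0,-60,0,0,0,-1],[0,0,-50,0,0,0,-1],[0,0,-25,0,0,0,-1],[0,0,-10,0,0,0,-1],[0,0,-4,0,0,0,-1],[0,0,0,0,0,0,-1]]]'
```

```text
time_s: 22.38
eef_pos: [519.0, 128.7, 235.2]
ee_rot: [-0.001, -0.215, 0.977, 0.0]
force: [-0.0, -0.6, -0.4]
grip_width: 0.7
grip_force: 43.5
time_s: 23.25
eef_pos: [521.0, 125.6, 27.8]
ee_rot: [0.001, -0.213, 0.977, -0.0]
force: [-0.1, -0.1, 0.3]
grip_width: 0.693
grip_force: 43.5
```

```bash
python3 -m handwheel '[[[0,0,-5,0,0,0,-1],[0,0,-2,0,0,0,-1],[0,0,0,0,0,0,-1]]]';python3 -m handwheel '[[[0,0,-1.5,0,0,0,-1],[0,0,0,0,0,0,-1]]]';python3 -m handwheel '[[[0,0,-1,0,0,0,-1],[0,0,0,0,0,0,-1]]]'
```

```text
time_s: 23.62
eef_pos: [520.6, 125.8, 20.2]
ee_rot: [-0.0, -0.213, 0.977, 0.0]
force: [-0.6, -0.8, -0.6]
grip_width: 0.698
grip_force: 43.5
time_s: 23.88
eef_pos: [520.6, 125.8, 18.6]
ee_rot: [-0.0, -0.213, 0.977, 0.0]
force: [0.3, -0.4, -0.4]
grip_width: 0.697
grip_force: 43.5
time_s: 24.12
eef_pos: [520.7, 125.8, 17.7]
ee_rot: [0.0, -0.213, 0.977, -0.0]
force: [0.5, 0.0, 0.7]
grip_width: 0.695
grip_force: 43.5
```

Nearly touching: release, rise clear, and look.

```bash
python3 -m handwheel '[[[0,0,0,0,0,0,1],[0,0,0,0,0,0,1],[0,0,0,0,0,0,1],[0,0,10,0,0,0,1],[0,0,50,0,0,0,1],[0,0,60,0,0,0,1],[0,0,60,0,0,0,1],[-50,0,0,0,0,0,1]]]';python3 -m handwheel '[[[-50,0,0,0,0,0,1],[0,0,0,0,0,0,1],[0,0,0,0,0,0,1]]]'
python3 - <<'E'
from rig import *
from h import *
s=capture("side");t=capture("top")
print(fit([s],lambda x:tape(x),(520,126,5),(5,5,5),.35,90))
print(fit([s],lambda x:cup([546.7,-21,5])+cup([546.7,-21,37])+cup([x[0],x[1],x[2]]),(547,-20,69),(5,5,5)))
a=cv2.resize(s["image"][120:280,220:400],None,fx=4.4,fy=3.7)
cv2.imwrite("pics/f.png",a[:,:,::-1])
E
```

```text
time_s: 25.12
eef_pos: [473.8, 125.6, 203.0]
ee_rot: [0.006, -0.213, 0.977, -0.001]
force: [-0.2, 0.4, -1.1]
grip_width: 0.997
grip_force: 0.0
time_s: 25.5
eef_pos: [421.3, 125.8, 198.5]
ee_rot: [0.001, -0.213, 0.977, -0.0]
force: [-0.3, 0.1, -0.3]
grip_width: 1.0
grip_force: 0.0
(array([521.828, 122.575,   6.143]), np.float64(0.419))
(array([548.019, -19.792,  64.331]), np.float64(0.139))
```

View pics/f.png

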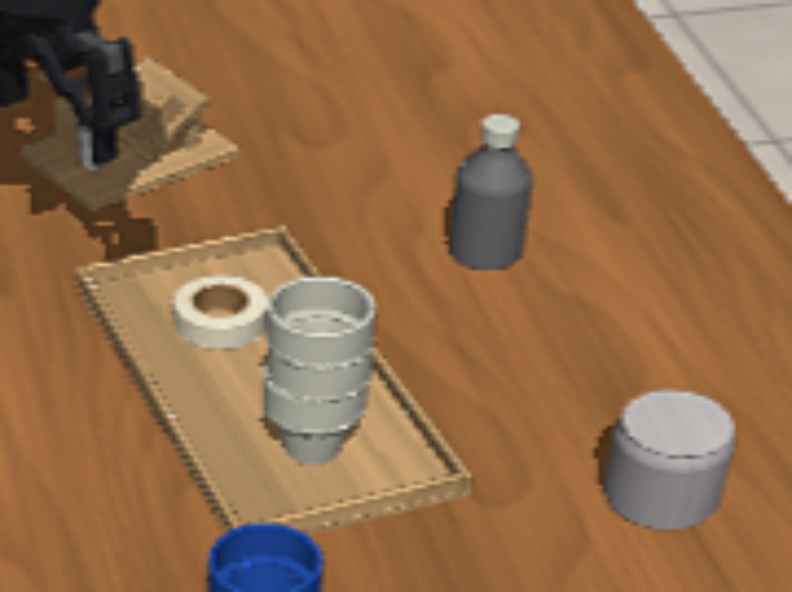

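The tape lies flat at (222,310) beside the upright three-cup stack at (318,370). Bottle and tin are untouched and the gripper is clear. I'm handing it in.

```bash
python3 -c "
from rig import *
print(finish_job())"
```

```text
the job is handed in; nothing more can be done
None
```

I handed the job in at about 25.6 s: in the last picture the three cups stand in one upright stack in the tray with the tape flat beside it, and the bottle and tin are where they were. No verdict was returned, and the screwdriver was out of that shot, though I never moved near it.

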